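Turntable film take of a sample jar

TASK

Film the sample jar all round: crank the heavy specimen turntable by its handle to about 12 turns a minute, let go, and take the hand at least 20 cm away from the jar, out of the picture, for a take of six seconds in which the table runs freely and stays between 9 and 14 turns a minute (either way round). Then catch the handle and bring the turntable to rest with its long white zero line at the pointer on the base, so that the jar's label faces the camera, and let go. The jar stays standing in the middle of the turntable, and everything else on the bench is left where it is.

Things in the scene. Friction and masses are not known exactly. Their poses are not given: they have to be found in the camera images.
- platter: turning part of the hand-cranked specimen turntable: dark cast-iron disc, 310 mm across, 18 mm thick, top 52 mm above the bench, about 9 kg, inertia about 0.11 kg m2 (nominal, varies by a quarter), with an aluminium stage 90 mm across and 25 mm high in its middle. Origin on the spindle axis at the disc's underside; z up along the axis; x towards the zero line, the handle towards -x
- grip (a point): middle of the turntable's crank handle: black, upright, 30 mm across, 54 mm tall, freely revolving on its pin, 110 mm from the spindle axis, straight across from the zero line. The point is 92 mm above the bench; the handle spans 61 to 115 mm, the disc below it is at 52 mm. 30 mm and more clear all round; the jar's cap in the middle of the disc is 132 mm above the bench
- index (a point): the outer end of the long white zero line (85 mm long, 5 mm wide) painted on the platter's top, 150 mm from the axis, 52 mm above the bench; turns with the platter
- pointer (a point): the tip of the fixed index pointer, a small grey upright 22 mm wide beside the platter's edge with a black line on top, 165 mm from the spindle axis and 50 mm above the bench, on the side of the film camera (fixed, black, on a small tripod 200 mm tall, 320 mm from the axis; a LED lamp 225 mm tall stands to its left). At the mark, the zero line points straight at it (15 mm gap)
- base: the turntable's fixed cast base (grey, 250 mm across, 32 mm high), origin on the spindle axis at bench level, x towards pointer and camera. Its bearing lets the platter turn endlessly either way with little drag (about 0.0015 N m plus 0.002 N m per rad/s): running free at 12 turns a minute it loses about 0.04 rad/s each second (0.03 to 0.05)
- jar: the sample jar, loose on the stage in the middle of the platter: brown glass, 60 mm in diameter, 55 mm tall, white cap, 0.16 kg. Origin at the centre of its underside, 77 mm above the bench; x towards its paper label, which looks along the zero line
- jar_tall: brown jar with white cap, 64 mm in diameter and 95 mm tall, on the bench beside the turntable; bystander
- jar_small: brown jar with white cap, 52 mm in diameter and 55 mm tall, on the bench; bystander
- envelopes: stack of brown paper sample envelopes, 115 x 170 x 30 mm; bystander
- dishes: two stacked clear dishes, 94 mm in diameter, 32 mm tall; bystander
- tape: roll of brown tape lying flat, 90 mm in diameter, 24 mm tall; bystander
- lens_brush: small brush, 160 mm long, lying on the bench; bystander
- cleaner: blue bottle with red cap, 210 mm tall; bystander
Mind the look-alikes: they are no part of the job. What is shaped like the jar but green or red is not meant.

How it is judged:
On the way:
1. for 6 s the turntable runs freely at 9 to 14 turns a minute (0.942 to 1.466 rad/s) with nothing touching it and the hand (TCP) more than 0.20 m from the jar (angular speed of platter between 0.942 and 1.466 rad/s and distance between the grasp point and jar above 0.2 m and contact force between each of the arm, the fingers and platter below 0.1 N and horizontal distance between jar and platter below 0.02 m and angle between jar's own z axis and vertical below 0.2 rad and height (world z) of jar above 0.06 m), for 6 s.
At the end, for the whole second after the job is handed in: the turntable is at rest (under 0.03 rad/s) and let go, the end of its zero line within 24 mm of the pointer tip in plan (straight gap 15 mm, so about 0.12 rad either side), the jar upright within 20 mm of the middle, its label still looking along the zero line (within 0.2 rad) (horizontal distance between index and pointer below 0.024 m and angular speed of platter below 0.03 rad/s and contact force between the fingers and platter below 0.1 N and angle between the x axis of jar and the x axis of platter, either way round below 0.2 rad and horizontal distance between jar and platter below 0.02 m and angle between jar's own z axis and vertical below 0.2 rad and height (world z) of jar above 0.06 m); the robot touches nothing.
It fails at once if the jar tips, slides off the middle or falls (horizontal distance between jar and platter above 0.03 m or angle between jar's own z axis and vertical above 0.4 rad).
It fails at once if a bystander is moved by more than 20 mm (distance of any of jar_tall, jar_small, envelopes, dishes, tape, lens_brush, cleaner from where it was at the start of the episode above 0.02 m).
It also fails if it takes over 72 s, if anything falls off the work surface, if the arm or the gripper's body presses on something with over 40 N, if the wrist force passes 120 N, or if a joint passes its speed limit or range.

ROBOT

A 6-joint arm with a two-finger parallel gripper is mounted at the origin on the work surface. World frame = base frame: x ahead of the robot, y to its left, z up, the work surface at z = 0. Lengths are in m, angles in rad, forces in N, time in s.
With the tool pointing down it reaches from about 0.25 to 0.85 m from the base axis. Payload 12.5 kg.
Tool frame: the origin (TCP) lies between the finger pads, 19 mm behind the fingertips; this is the grasp point; z points along the fingers, y is the line along which they close (so a half turn about z gives the same grasp; the last joint's range is limited). The gripper opens to 93 mm and grips with 3 to 60 N. Pads are 15 mm wide; open, the fingers measure 128 mm over their backs; the gripper's body (75 mm by 188 mm) begins 65 mm behind the grasp point.
Start: joints at [-1.213, 0.351, 1.652, -0, 1.139, -0.085], TCP at [0.236, -0.497, 0.237] pointing down, gripper open.
Joint ranges: [-2.75, 2.75], [-0.79, 2.1], [0.01, 2.65], [-1.57, 4.71], [0.07, 3.14], [-2.87, 2.87]. Speed limits (rad/s): [2.22, 2.22, 2.79, 3.14, 3.14, 3.14].

INTERFACE

Orientations are given as a unit quaternion [w, x, y, z].
In Python, from workcell import env gives the robot as it stands.
- The arm moves only by the tool jog_arm, never from a script. Its argument "steps" is a list of rows, each an object of numbers: "wx", "wy", "wz": the turn, a rotation vector about the tool's x, y, z in degrees; "tx", "ty", "tz": the shift along the tool's x, y, z in m; "grip": the opening, from -1 (shut) to 1 (fully open). In form: [{"wx": .., "wy": .., "wz": .., "tx": .., "ty": .., "tz": .., "grip": ..}, ...]. A call has 1 to 12 rows; each row is the pose to reach, as a shift and turn from the pose commanded when the call began, along the tool's axes at that moment; what a row does not reach only later rows make up. A row lasts 1/10 s, in which the tool goes at most 50 mm and 8.59 degrees, less where a joint would pass 70% of its speed; a pose out of reach is approached as far as the arm can. A call with a gripper value outside its range is refused whole. The fingers move at their own pace and stop on an object; "grip_force" is the grip in N (left out, the last holds). Time passes only in rows, so rows that repeat a pose let the fingers close. It gives the time, the measured TCP pose, the force, the opening and the grip force at its end, in the units of the state.
- env.sense(): the state, without advancing time (a new reading comes with each control period).
- env.get_image(name): name is "scene" or "top" or "wrist"; returns a dict with "frame" (480x640x3 uint8, red, green, blue), "range_z" (480x640 float32, m along the optical axis (not along the pixel's ray), 0 where there is no reading), "fx", "fy", "cx", "cy" (pixels), "R" (3x3) and "t" (3): a world point X has camera coordinates R X + t. Camera axes: x right, y down, z forward; pixel columns grow to the right and rows downward; lengths in m; the calibration is good to about 2 mm. A picture is of the moment at which its call begins.
- env.sign_off(): hands the job in; it is judged then, once.
The state is a dict: "time": time; "joint_positions": joint angles; "joint_vel": joint speeds; "tau": joint torques, N m; "tool_pos": TCP position; "tcp_rot": TCP orientation; "force": force on the tool from outside, world axes, zero at the start; "torque": the same for the moment, N m; "opening": finger opening in m; "gripper_force": force on a finger pad.
Only numpy, scipy, OpenCV 4.12 (cv2) and the standard library are available. Lean on these libraries where they do the work, as an engineer would, in place of code of your own. Each camera call takes 0.05 s, during which the arm holds its last target. There are 200 camera calls.

## Working session

There is one attempt and no reset: what is moved stays moved. The work goes in short steps, Python scripts to look and compute and a tool call to move; the robot and the scene stay as the last step left them, time stands still between calls to the robot, and variables do not carry over. Pictures are saved under pics/ and viewed, at most 10 in all, crops included, and the job is handed in when it is done.

Besides the shell and the picture viewer there is one more tool, called after ">>>" by a JSON object that holds its "name" and its "arguments". jog_arm: Moves the arm, as the interface text tells. Its arguments: {"type":"object","properties":{"steps":{"type":"array"},"grip_force":{"type":"number"}},"required":["steps"]}

```bash
mkdir -p pics; ls; cat > h.py <<'E'
import numpy as np, cv2
from workcell import env
def snap(n):
    im=env.get_image(n); im['R']=np.array(im['R']); im['t']=np.array(im['t']).ravel(); return im
def cloud(im):
    z=im['range_z']; v,u=np.mgrid[:480,:640]
    P=np.stack([(u-im['cx'])*z/im['fx'],(v-im['cy'])*z/im['fy'],z],-1)
    return (P-im['t'])@im['R']
def save(im,f): cv2.imwrite(f,im['frame'][...,::-1])
E
python3 - <<'E'
from h import *
for n in('scene','top'):
    im=snap(n); save(im,f'pics/{n}0.png'); np.savez(f'{n}0.npz',**im); print(n,-im['R'].T@im['t'])
s=env.sense(); print(s['time'],s['tool_pos'],s['tcp_rot'],s['opening'])
E
```

```text
pics
scene [ 1.08988667 -0.55079759  1.03436706]
top [3.79768129e-01 1.11494016e-03 1.21710648e+00]
0.1 [ 0.23556821 -0.49666521  0.23696824] [-5.15913943e-04  9.75590055e-01  2.19599116e-01 -8.00689733e-05] 0.09305386671571966
```

View pics/scene0.png

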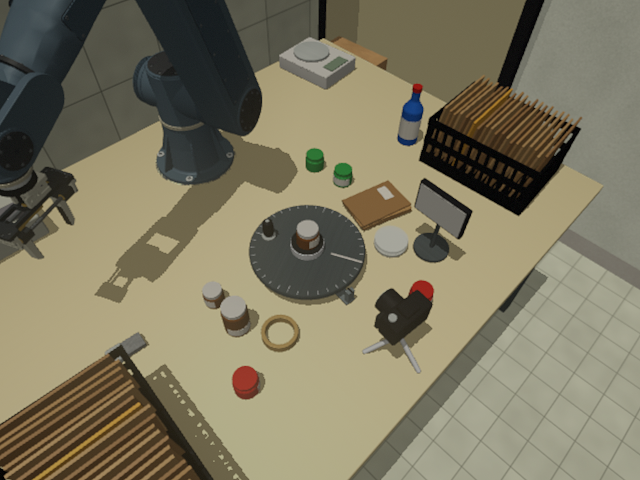

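View pics/top0.png

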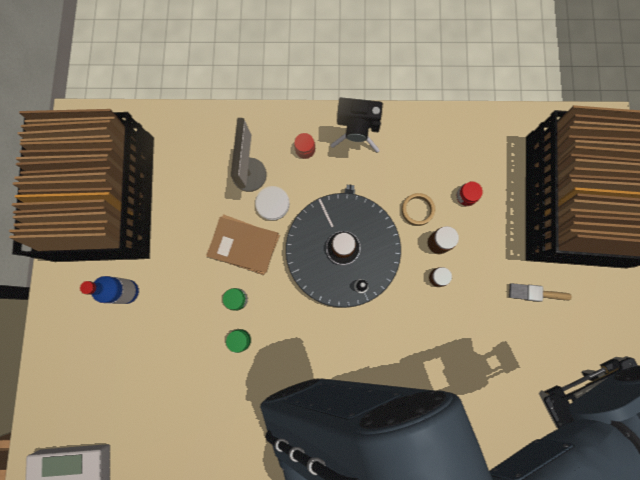

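Scene view: the crank handle is black at (268,228), the jar at (307,235), the zero line's end at (362,261) and the pointer at (347,295). Top view: turntable centre about (343,249), handle (362,285), zero-line end (320,200), pointer (349,188).

Look-alikes (top):
- Handle: black film camera (358,115) and the pointer's black line (349,188). I choose the knob on the disc at (362,285).
- Jar: tall jar (444,240), small jar (441,277), green jars (234,299) and (238,341), red jars (305,145) and (471,193). I choose the jar on the stage at (343,244).

```bash
cat >> h.py <<'E'
def pix(im,P):
    c=im['R']@np.asarray(P,float)+im['t']; return np.array([im['fx']*c[0]/c[2]+im['cx'],im['fy']*c[1]/c[2]+im['cy']])
def ray(im,uv,z):
    d=im['R'].T@np.array([(uv[0]-im['cx'])/im['fx'],(uv[1]-im['cy'])/im['fy'],1]); o=-im['R'].T@im['t']
    return o+d*(z-o[2])/d[2]
E
python3 - <<'E'
from h import *
for n in('top','scene'):
    im=dict(np.load(n+'0.npz')); C=cloud(im); f=im['frame'].astype(int); br=f.sum(-1)
    z=C[...,2]; ok=im['range_z']>0
    u0,v0=(343,249) if n=='top' else (307,252)
    v,u=np.mgrid[:480,:640]; near=(np.hypot(u-u0,v-v0)<80)&ok
    d=near&(z>.044)&(z<.060)&(br<260)
    lab,L,st,ce=cv2.connectedComponentsWithStats(d.astype(np.uint8)); k=1+np.argmax(st[1:,4])
    P=C[L==k][:,:2].astype(np.float32); (c,r)=cv2.minEnclosingCircle(cv2.convexHull(P)[:,0]); print(n,'disc',c,r,'z',np.median(C[L==k][:,2]))
    rr=np.hypot(C[...,0]-c[0],C[...,1]-c[1])
    h=ok&(rr>.08)&(rr<.14)&(z>.09)&(z<.13); print('handle',h.sum(),np.median(C[h],0),C[h].min(0),C[h].max(0))
    t=ok&(rr<.05)&(z>.12)&(z<.15); print('cap',t.sum(),np.median(C[t],0))
    w=ok&(rr>.05)&(rr<.153)&(abs(z-.052)<.008)&(br>330); 
    w=cv2.connectedComponentsWithStats(w.astype(np.uint8),connectivity=8); k=1+np.argmax(w[2][1:,4]); Q=C[w[1]==k]; a=Q[:,:2]-np.array(c); print('line',len(Q),Q.mean(0),np.degrees(np.arctan2(*a.mean(0)[::-1])), np.hypot(*a.T).max())
    p=ok&(rr>.157)&(rr<.20)&(z>.03)&(z<.065)&(C[...,0]>c[0]); print('pointer',p.sum(),C[p].mean(0),C[p].max(0))
    for nm,lo in(('lamp/cam',.10),):
        q=ok&(rr>.18)&(rr<.45)&(z>lo)&(z<.3)&(C[...,0]>.4)
        nn,L,st,ce=cv2.connectedComponentsWithStats(q.astype(np.uint8))
        for i in range(1,nn):
            if st[i,4]>60: print(nm,ce[i].round(),C[L==i].min(0).round(3),C[L==i].max(0).round(3))
im=dict(np.load('top0.npz')); cv2.imwrite('pics/crop.png',cv2.resize(im['frame'][175:315,270:420,::-1],None,fx=4,fy=4,interpolation=cv2.INTER_CUBIC))
E
```

```text
top disc (0.5480205416679382, -0.024335475638508797) 0.15460895001888275 z 0.051249612680091615
handle 104 [ 0.44752764 -0.07271564  0.11192068] [ 0.43539576 -0.08910388  0.09046451] [ 0.46028449 -0.06056806  0.11835703]
cap 381 [ 0.54875109 -0.02613887  0.13125537]
line 90 [0.6443464  0.02211763 0.05160224] 25.745669036718542 0.1487000893526081
pointer 137 [0.65674166 0.0745821  0.03786706] [0.7245434  0.17531866 0.05526882]
lamp/cam [359. 117.] [ 0.816 -0.119  0.121] [ 0.917 -0.004  0.199]
lamp/cam [241. 153.] [0.688 0.218 0.128] [0.839 0.245 0.23 ]
scene disc (0.5473690629005432, -0.026714880019426346) 0.1560097634792328 z 0.0499949568038417
handle 117 [ 0.45298768 -0.07914128  0.10690242] [ 0.43385207 -0.09057099  0.09000181] [ 0.46324879 -0.06361115  0.11663121]
cap 334 [ 0.54986528 -0.02980228  0.12986984]
line 73 [0.64317791 0.02359969 0.05064298] 27.706470449621126 0.14881736923121752
pointer 118 [0.69192178 0.01654814 0.03990234] [0.72524231 0.16864786 0.05287644]
lamp/cam [442. 209.] [0.688 0.215 0.101] [0.838 0.246 0.227]
lamp/cam [400. 314.] [ 0.814 -0.121  0.118] [ 0.914 -0.006  0.199]
```

View pics/crop.png

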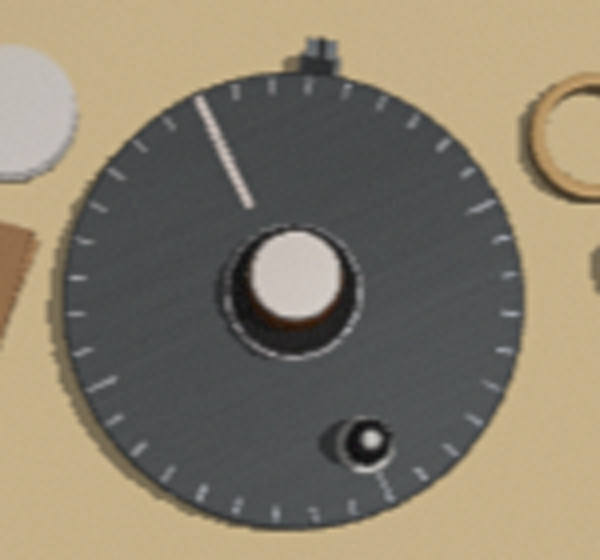

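The crop confirms the choice: black knob on the disc opposite the white line (crop 365,440), pointer at crop (318,50) = top (349.5,187), jar cap on the stage. Moving above the handle and aligning the tool with the world axes.

>>> {"name": "jog_arm", "arguments": {"steps": [{"tx":0.374,"ty":-0.29,"tz":0.05,"wz":25.4,"grip":1},{"tx":0.374,"ty":-0.29,"tz":0.05,"wz":25.4,"grip":1},{"tx":0.374,"ty":-0.29,"tz":0.05,"wz":25.4,"grip":1},{"tx":0.374,"ty":-0.29,"tz":0.05,"wz":25.4,"grip":1},{"tx":0.374,"ty":-0.29,"tz":0.05,"wz":25.4,"grip":1},{"tx":0.374,"ty":-0.29,"tz":0.05,"wz":25.4,"grip":1},{"tx":0.374,"ty":-0.29,"tz":0.05,"wz":25.4,"grip":1},{"tx":0.374,"ty":-0.29,"tz":0.05,"wz":25.4,"grip":1},{"tx":0.374,"ty":-0.29,"tz":0.05,"wz":25.4,"grip":1},{"tx":0.374,"ty":-0.29,"tz":0.05,"wz":25.4,"grip":1},{"tx":0.374,"ty":-0.29,"tz":0.05,"wz":25.4,"grip":1},{"tx":0.374,"ty":-0.29,"tz":0.05,"wz":25.4,"grip":1}]}}

```text
invalid input
```

```bash
python3 - <<'E'
from h import *
im=snap('wrist'); save(im,'pics/w1.png'); s=env.sense(); print(s['time'],s['tool_pos'],s['tcp_rot'],s['joint_positions'],s['force'])
C=cloud(im); z=C[...,2]; h=(im['range_z']>0)&(np.hypot(C[...,0]-.4494,C[...,1]+.0746)<.03)&(z>.105)&(z<.125)
print('handle top',h.sum(),C[h].mean(0),C[h].min(0),C[h].max(0))
t=dict(np.load('top0.npz')); p=ray(t,(349.5,187),.05); sc=dict(np.load('scene0.npz')); q=ray(sc,(347,293),.05); c=np.array([.5478,-.0255])
for x in(p,q): print(x,np.degrees(np.arctan2(x[1]-c[1],x[0]-c[0])),np.hypot(*(x[:2]-c)))
E
```

```text
0.15 [ 0.23560266 -0.49674671  0.23705833] [-4.02248015e-04  9.75596257e-01  2.19571810e-01 -3.97703661e-05] [-1.21262031e+00  3.51103364e-01  1.65220276e+00  3.40376422e-05
  1.13909435e+00 -8.45893667e-02] [-0.77368219  0.84520541 -0.21152585]<stdin>:4: RuntimeWarning: Mean of empty slice.
  ret = um.true_divide(
Traceback (most recent call last):
ValueError: zero-size array to reduction operation minimum which has no identity
```

View pics/w1.png

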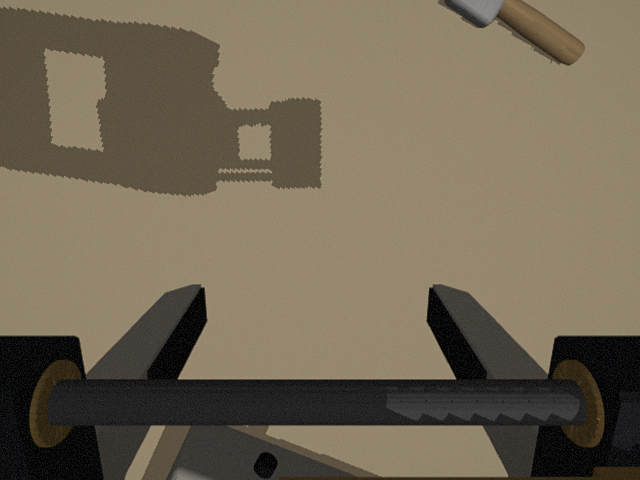

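The call was refused, so the wrist view just shows bare bench and the brush (540,30). Probably every field is required; retrying with all of them.

>>> {"name": "jog_arm", "arguments": {"steps": [{"wx":0,"wy":0,"wz":25.4,"tx":0.374,"ty":-0.29,"tz":0.05,"grip":1},{"wx":0,"wy":0,"wz":25.4,"tx":0.374,"ty":-0.29,"tz":0.05,"grip":1},{"wx":0,"wy":0,"wz":25.4,"tx":0.374,"ty":-0.29,"tz":0.05,"grip":1},{"wx":0,"wy":0,"wz":25.4,"tx":0.374,"ty":-0.29,"tz":0.05,"grip":1},{"wx":0,"wy":0,"wz":25.4,"tx":0.374,"ty":-0.29,"tz":0.05,"grip":1},{"wx":0,"wy":0,"wz":25.4,"tx":0.374,"ty":-0.29,"tz":0.05,"grip":1},{"wx":0,"wy":0,"wz":25.4,"tx":0.374,"ty":-0.29,"tz":0.05,"grip":1},{"wx":0,"wy":0,"wz":25.4,"tx":0.374,"ty":-0.29,"tz":0.05,"grip":1},{"wx":0,"wy":0,"wz":25.4,"tx":0.374,"ty":-0.29,"tz":0.05,"grip":1},{"wx":0,"wy":0,"wz":25.4,"tx":0.374,"ty":-0.29,"tz":0.05,"grip":1},{"wx":0,"wy":0,"wz":25.4,"tx":0.374,"ty":-0.29,"tz":0.05,"grip":1},{"wx":0,"wy":0,"wz":25.4,"tx":0.374,"ty":-0.29,"tz":0.05,"grip":1}], "grip_force": 20}}

```text
time: 1.35
tool_pos: [0.4492, -0.0743, 0.1872]
tcp_rot: [0.0, 1.0, 0.001, -0.0]
force: [-0.4, -0.4, -0.2]
opening: 0.0928
gripper_force: 0.0
```

```bash
python3 - <<'E'
from h import *
im=snap('wrist'); save(im,'pics/w2.png'); s=env.sense(); print(s['time'],s['tool_pos'])
C=cloud(im); z=C[...,2]; h=(im['range_z']>0)&(np.hypot(C[...,0]-.4494,C[...,1]+.0746)<.03)&(z>.105)&(z<.125)
print('handle top',h.sum())
if h.any(): print(np.median(C[h],0),C[h].min(0),C[h].max(0))
t=dict(np.load('top0.npz')); p=ray(t,(349.5,187),.05); sc=dict(np.load('scene0.npz')); q=ray(sc,(347,293),.05); c=np.array([.5478,-.0255])
for x in(p,q): print(x,np.degrees(np.arctan2(x[1]-c[1],x[0]-c[0])),np.hypot(*(x[:2]-c)))
im=t;C=cloud(im);z=C[...,2];k=(np.hypot(C[...,0]-p[0],C[...,1]-p[1])<.02)&(z>.04)&(z<.06);print(C[k].mean(0),k.sum())
E
```

```text
1.4 [ 0.44908841 -0.07499434  0.18737538]
handle top 1792
[ 0.45036967 -0.07268742  0.11414454] [ 0.43514328 -0.0854425   0.10508564] [ 0.46135716 -0.05983321  0.11796595]
[ 0.71742897 -0.04163957  0.05      ] -5.435119146961058 0.170395051831995
[ 0.71852219 -0.05473495  0.05      ] -9.717241323740467 0.17320723746041336
[ 0.71494592 -0.04376969  0.04950735] 49
```

View pics/w2.png

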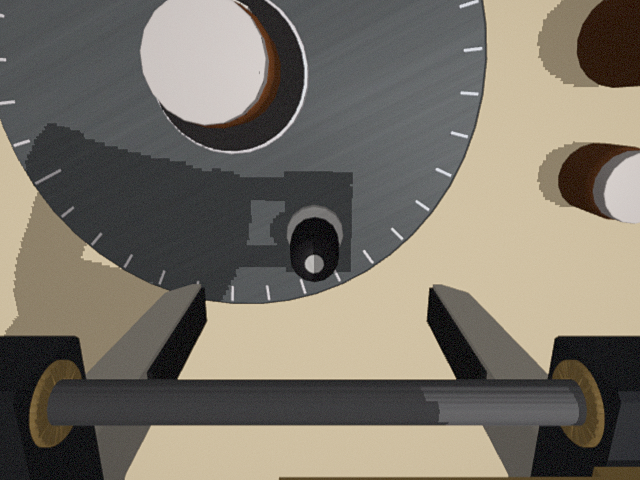

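The wrist view shows the handle centred between the fingers at (314,240) and the jar cap at (205,58). Descending and gripping.

>>> {"name": "jog_arm", "arguments": {"steps": [{"wx":0,"wy":0,"wz":0,"tx":0.0005,"ty":0,"tz":0.04,"grip":1},{"wx":0,"wy":0,"wz":0,"tx":0.0005,"ty":0,"tz":0.075,"grip":1},{"wx":0,"wy":0,"wz":0,"tx":0.0005,"ty":0,"tz":0.092,"grip":1},{"wx":0,"wy":0,"wz":0,"tx":0.0005,"ty":0,"tz":0.092,"grip":1},{"wx":0,"wy":0,"wz":0,"tx":0.0005,"ty":0,"tz":0.092,"grip":-1},{"wx":0,"wy":0,"wz":0,"tx":0.0005,"ty":0,"tz":0.092,"grip":-1},{"wx":0,"wy":0,"wz":0,"tx":0.0005,"ty":0,"tz":0.092,"grip":-1}], "grip_force": 15}}

```text
time: 2.1
tool_pos: [0.4504, -0.075, 0.0965]
tcp_rot: [0.0, 1.0, -0.0, 0.001]
force: [-1.2, -0.6, 1.5]
opening: 0.0732
gripper_force: 0.0
```

>>> {"name": "jog_arm", "arguments": {"steps": [{"wx":0,"wy":0,"wz":0,"tx":0,"ty":0,"tz":0,"grip":-1},{"wx":0,"wy":0,"wz":0,"tx":0,"ty":0,"tz":0,"grip":-1},{"wx":0,"wy":0,"wz":0,"tx":0,"ty":0,"tz":0,"grip":-1},{"wx":0,"wy":0,"wz":0,"tx":0,"ty":0,"tz":0,"grip":-1},{"wx":0,"wy":0,"wz":0,"tx":0,"ty":0,"tz":0,"grip":-1},{"wx":0,"wy":0,"wz":0,"tx":0,"ty":0,"tz":0,"grip":-1},{"wx":0,"wy":0,"wz":0,"tx":0,"ty":0,"tz":0,"grip":-1}]}}

```text
time: 2.8
tool_pos: [0.45, -0.0747, 0.0954]
tcp_rot: [0.0, 1.0, -0.0, 0.0]
force: [1.0, 1.5, -0.4]
opening: 0.0297
gripper_force: 15.0
```

```bash
python3 - <<'E'
from h import *
s=env.sense(); print(s['time'],s['tool_pos'],s['opening'],s['gripper_force'],s['force'])
c=np.array([.5478,-.0255]);d=s['tool_pos'][:2]-c;print(np.hypot(*d),np.degrees(np.arctan2(d[1],d[0])))
E
```

```text
2.8 [ 0.44997762 -0.07467526  0.09543526] 0.029683873258286562 14.999921161215752 [ 1.02191547  1.51657938 -0.37273421]
0.10948709160212422 -153.31134874784885
```

```bash
cat > gen.py <<'E'
import numpy as np, json
C=np.array([.5478,-.0255]); R=.1095
def pt(th,r=R): return C+r*np.array([np.cos(th),np.sin(th)])
def rows(P0,pts,tz,grip):
    out=[]
    for p,z,g in zip(pts,tz,grip):
        d=np.round((p-P0)*2000)/2000
        out.append(dict(wx=0,wy=0,wz=0,tx=float(d[0]),ty=float(-d[1])+0.,tz=z,grip=g))
    print(json.dumps(out)); return P0+np.array([out[-1]['tx'],-out[-1]['ty']])
E
python3 - <<'E'
from gen import *
th0=np.radians(206.5); w=1.36; T=2.4
f=lambda t: th0+(w/T/2*t*t if t<T else w*T/2+w*(t-T))
P=pt(th0)
for k in range(4):
    t=[(12*k+i+1)/10 for i in range(12)]; pts=[pt(f(x)) for x in t]
    if k<3: P=rows(P,pts,[0]*12,[-1]*12)
    else: P=rows(P,pts,[0]*8+[-.04,-.09,-.14,-.19],[-1]*2+[0.6]*10)
    print(np.degrees(f(t[-1])),P)
E
```

```text
[{"wx": 0, "wy": 0, "wz": 0, "tx": 0.0, "ty": 0.0005, "tz": 0, "grip": -1}, {"wx": 0, "wy": 0, "wz": 0, "tx": 0.0005, "ty": 0.001, "tz": 0, "grip": -1}, {"wx": 0, "wy": 0, "wz": 0, "tx": 0.0015, "ty": 0.0025, "tz": 0, "grip": -1}, {"wx": 0, "wy": 0, "wz": 0, "tx": 0.0025, "ty": 0.0045, "tz": 0, "grip": -1}, {"wx": 0, "wy": 0, "wz": 0, "tx": 0.0035, "ty": 0.007, "tz": 0, "grip": -1}, {"wx": 0, "wy": 0, "wz": 0, "tx": 0.0055, "ty": 0.0095, "tz": 0, "grip": -1}, {"wx": 0, "wy": 0, "wz": 0, "tx": 0.0075, "ty": 0.013, "tz": 0, "grip": -1}, {"wx": 0, "wy": 0, "wz": 0, "tx": 0.0105, "ty": 0.017, "tz": 0, "grip": -1}, {"wx": 0, "wy": 0, "wz": 0, "tx": 0.0135, "ty": 0.021, "tz": 0, "grip": -1}, {"wx": 0, "wy": 0, "wz": 0, "tx": 0.0175, "ty": 0.0255, "tz": 0, "grip": -1}, {"wx": 0, "wy": 0, "wz": 0, "tx": 0.022, "ty": 0.03, "tz": 0, "grip": -1}, {"wx": 0, "wy": 0, "wz": 0, "tx": 0.0275, "ty": 0.035, "tz": 0, "grip": -1}]
229.87667804133758 [ 0.47730469 -0.10935866]
[{"wx": 0, "wy": 0, "wz": 0, "tx": 0.006, "ty": 0.0045, "tz": 0, "grip": -1}, {"wx": 0, "wy": 0, "wz": 0, "tx": 0.013, "ty": 0.009
[... 2132 characters left out ...]
, {"wx": 0, "wy": 0, "wz": 0, "tx": -0.0585, "ty": -0.044, "tz": 0, "grip": 0.6}, {"wx": 0, "wy": 0, "wz": 0, "tx": -0.073, "ty": -0.0475, "tz": 0, "grip": 0.6}, {"wx": 0, "wy": 0, "wz": 0, "tx": -0.088, "ty": -0.049, "tz": 0, "grip": 0.6}, {"wx": 0, "wy": 0, "wz": 0, "tx": -0.1025, "ty": -0.0485, "tz": 0, "grip": 0.6}, {"wx": 0, "wy": 0, "wz": 0, "tx": -0.1175, "ty": -0.046, "tz": -0.04, "grip": 0.6}, {"wx": 0, "wy": 0, "wz": 0, "tx": -0.1315, "ty": -0.0415, "tz": -0.09, "grip": 0.6}, {"wx": 0, "wy": 0, "wz": 0, "tx": -0.145, "ty": -0.035, "tz": -0.14, "grip": 0.6}, {"wx": 0, "wy": 0, "wz": 0, "tx": -0.1575, "ty": -0.027, "tz": -0.19, "grip": 0.6}]
487.02013649605107 [0.48180469 0.06214134]
```

>>> {"name": "jog_arm", "arguments": {"steps": [{"wx":0,"wy":0,"wz":0,"tx":0.0,"ty":0.0005,"tz":0,"grip":-1},{"wx":0,"wy":0,"wz":0,"tx":0.0005,"ty":0.001,"tz":0,"grip":-1},{"wx":0,"wy":0,"wz":0,"tx":0.0015,"ty":0.0025,"tz":0,"grip":-1},{"wx":0,"wy":0,"wz":0,"tx":0.0025,"ty":0.0045,"tz":0,"grip":-1},{"wx":0,"wy":0,"wz":0,"tx":0.0035,"ty":0.007,"tz":0,"grip":-1},{"wx":0,"wy":0,"wz":0,"tx":0.0055,"ty":0.0095,"tz":0,"grip":-1},{"wx":0,"wy":0,"wz":0,"tx":0.0075,"ty":0.013,"tz":0,"grip":-1},{"wx":0,"wy":0,"wz":0,"tx":0.0105,"ty":0.017,"tz":0,"grip":-1},{"wx":0,"wy":0,"wz":0,"tx":0.0135,"ty":0.021,"tz":0,"grip":-1},{"wx":0,"wy":0,"wz":0,"tx":0.0175,"ty":0.0255,"tz":0,"grip":-1},{"wx":0,"wy":0,"wz":0,"tx":0.022,"ty":0.03,"tz":0,"grip":-1},{"wx":0,"wy":0,"wz":0,"tx":0.0275,"ty":0.035,"tz":0,"grip":-1}]}}

```text
time: 4.0
tool_pos: [0.4778, -0.1096, 0.0955]
tcp_rot: [-0.0, 1.0, -0.0, 0.0]
force: [6.1, 6.8, -1.6]
opening: 0.0292
gripper_force: 15.0
```

>>> {"name": "jog_arm", "arguments": {"steps": [{"wx":0,"wy":0,"wz":0,"tx":0.006,"ty":0.0045,"tz":0,"grip":-1},{"wx":0,"wy":0,"wz":0,"tx":0.013,"ty":0.0095,"tz":0,"grip":-1},{"wx":0,"wy":0,"wz":0,"tx":0.021,"ty":0.0135,"tz":0,"grip":-1},{"wx":0,"wy":0,"wz":0,"tx":0.0295,"ty":0.0175,"tz":0,"grip":-1},{"wx":0,"wy":0,"wz":0,"tx":0.039,"ty":0.021,"tz":0,"grip":-1},{"wx":0,"wy":0,"wz":0,"tx":0.05,"ty":0.0235,"tz":0,"grip":-1},{"wx":0,"wy":0,"wz":0,"tx":0.061,"ty":0.025,"tz":0,"grip":-1},{"wx":0,"wy":0,"wz":0,"tx":0.073,"ty":0.0255,"tz":0,"grip":-1},{"wx":0,"wy":0,"wz":0,"tx":0.086,"ty":0.0245,"tz":0,"grip":-1},{"wx":0,"wy":0,"wz":0,"tx":0.099,"ty":0.022,"tz":0,"grip":-1},{"wx":0,"wy":0,"wz":0,"tx":0.112,"ty":0.0175,"tz":0,"grip":-1},{"wx":0,"wy":0,"wz":0,"tx":0.1255,"ty":0.011,"tz":0,"grip":-1}]}}

```text
time: 5.2
tool_pos: [0.6025, -0.1203, 0.0954]
tcp_rot: [-0.001, 1.0, -0.0, -0.001]
force: [-4.6, 7.4, 5.5]
opening: 0.0296
gripper_force: 15.0
```

>>> {"name": "jog_arm", "arguments": {"steps": [{"wx":0,"wy":0,"wz":0,"tx":0.012,"ty":-0.0085,"tz":0,"grip":-1},{"wx":0,"wy":0,"wz":0,"tx":0.023,"ty":-0.018,"tz":0,"grip":-1},{"wx":0,"wy":0,"wz":0,"tx":0.033,"ty":-0.0295,"tz":0,"grip":-1},{"wx":0,"wy":0,"wz":0,"tx":0.041,"ty":-0.042,"tz":0,"grip":-1},{"wx":0,"wy":0,"wz":0,"tx":0.047,"ty":-0.0555,"tz":0,"grip":-1},{"wx":0,"wy":0,"wz":0,"tx":0.0515,"ty":-0.07,"tz":0,"grip":-1},{"wx":0,"wy":0,"wz":0,"tx":0.054,"ty":-0.0845,"tz":0,"grip":-1},{"wx":0,"wy":0,"wz":0,"tx":0.0545,"ty":-0.0995,"tz":0,"grip":-1},{"wx":0,"wy":0,"wz":0,"tx":0.053,"ty":-0.114,"tz":0,"grip":-1},{"wx":0,"wy":0,"wz":0,"tx":0.049,"ty":-0.1285,"tz":0,"grip":-1},{"wx":0,"wy":0,"wz":0,"tx":0.0435,"ty":-0.1425,"tz":0,"grip":-1},{"wx":0,"wy":0,"wz":0,"tx":0.0365,"ty":-0.1555,"tz":0,"grip":-1}]}}

```text
time: 6.4
tool_pos: [0.6395, 0.0363, 0.0955]
tcp_rot: [-0.0, 1.0, -0.0, 0.001]
force: [0.9, 1.0, 0.7]
opening: 0.0295
gripper_force: 15.0
```

>>> {"name": "jog_arm", "arguments": {"steps": [{"wx":0,"wy":0,"wz":0,"tx":-0.009,"ty":-0.0115,"tz":0,"grip":-1},{"wx":0,"wy":0,"wz":0,"tx":-0.02,"ty":-0.022,"tz":0,"grip":-1},{"wx":0,"wy":0,"wz":0,"tx":-0.0315,"ty":-0.031,"tz":0,"grip":0.6},{"wx":0,"wy":0,"wz":0,"tx":-0.0445,"ty":-0.0385,"tz":0,"grip":0.6},{"wx":0,"wy":0,"wz":0,"tx":-0.0585,"ty":-0.044,"tz":0,"grip":0.6},{"wx":0,"wy":0,"wz":0,"tx":-0.073,"ty":-0.0475,"tz":0,"grip":0.6},{"wx":0,"wy":0,"wz":0,"tx":-0.088,"ty":-0.049,"tz":0,"grip":0.6},{"wx":0,"wy":0,"wz":0,"tx":-0.1025,"ty":-0.0485,"tz":0,"grip":0.6},{"wx":0,"wy":0,"wz":0,"tx":-0.1175,"ty":-0.046,"tz":-0.04,"grip":0.6},{"wx":0,"wy":0,"wz":0,"tx":-0.1315,"ty":-0.0415,"tz":-0.09,"grip":0.6},{"wx":0,"wy":0,"wz":0,"tx":-0.145,"ty":-0.035,"tz":-0.14,"grip":0.6},{"wx":0,"wy":0,"wz":0,"tx":-0.1575,"ty":-0.027,"tz":-0.19,"grip":0.6}]}}

```text
time: 7.6
tool_pos: [0.4818, 0.063, 0.2808]
tcp_rot: [0.0, 1.0, -0.0, -0.0]
force: [0.8, -0.2, 0.1]
opening: 0.0744
gripper_force: 0.0
```

>>> {"name": "jog_arm", "arguments": {"steps": [{"wx":0,"wy":0,"wz":0,"tx":-0.01,"ty":-0.01,"tz":-0.04,"grip":0.6},{"wx":0,"wy":0,"wz":0,"tx":-0.04,"ty":-0.04,"tz":-0.06,"grip":0.6},{"wx":0,"wy":0,"wz":0,"tx":-0.07,"ty":-0.075,"tz":-0.06,"grip":0.6},{"wx":0,"wy":0,"wz":0,"tx":-0.1,"ty":-0.11,"tz":-0.06,"grip":0.6},{"wx":0,"wy":0,"wz":0,"tx":-0.13,"ty":-0.145,"tz":-0.06,"grip":0.6},{"wx":0,"wy":0,"wz":0,"tx":-0.15,"ty":-0.18,"tz":-0.06,"grip":0.6},{"wx":0,"wy":0,"wz":0,"tx":-0.16,"ty":-0.2,"tz":-0.06,"grip":0.6},{"wx":0,"wy":0,"wz":0,"tx":-0.16,"ty":-0.2,"tz":-0.06,"grip":0.6}]}}

```text
time: 8.4
tool_pos: [0.3217, 0.2644, 0.339]
tcp_rot: [0.0, 1.0, 0.001, -0.0]
force: [0.2, 0.3, -1.0]
opening: 0.0745
gripper_force: 0.0
```

```bash
cat > ang.py <<'E'
from h import *
import sys
C0=np.array([.5478,-.0255])
def angle(im):
    C=cloud(im); z=C[...,2]; br=im['frame'].astype(int).sum(-1); ok=im['range_z']>0
    rr=np.hypot(C[...,0]-C0[0],C[...,1]-C0[1])
    w=ok&(rr>.05)&(rr<.153)&(abs(z-.052)<.012)&(br>300)
    w=cv2.connectedComponentsWithStats(w.astype(np.uint8),connectivity=8); k=1+np.argmax(w[2][1:,4]); Q=C[w[1]==k]
    a=(Q[:,:2]-C0).mean(0); n=len(Q)
    h=ok&(rr>.085)&(rr<.135)&(z>.10)&(z<.13); b=np.median(C[h],0)[:2]-C0 if h.sum()>20 else np.array([np.nan]*2)
    return n,np.degrees(np.arctan2(a[1],a[0])),h.sum(),np.degrees(np.arctan2(-b[1],-b[0]))
E
cat > meas.py <<'E'
from ang import *
for i in range(int(sys.argv[1])):
  for c in ('top',):
    t=env.sense()['time']; im=snap(c); save(im,f'pics/m{t:.2f}.png'); r=angle(im); print(c,round(t,3),r); open('log.txt','a').write(f'{t} {r[1]}\n')
E
python3 meas.py 3; python3 -c "
from ang import *
print(angle(dict(np.load('top0.npz'))),env.sense()['tool_pos'])"
```

```text
top 8.4 (98, np.float64(6.164792266291471), np.int64(94), np.float64(6.240775940501669))
top 8.45 (102, np.float64(9.847226077133652), np.int64(93), np.float64(9.041327904294318))
top 8.5 (101, np.float64(13.532443872208528), np.int64(95), np.float64(12.800345843285454))
(100, np.float64(26.440999863454294), np.int64(92), np.float64(25.3795058552675)) [0.3233941  0.26239215 0.33901306]
```

```bash
python3 - <<'E'
from ang import *
T=[];A=[]
for i in range(116):
    t=env.sense()['time']; im=snap('top')
    if i%5==0: T.append(t);A.append(angle(im)[1])
A=np.unwrap(np.radians(A)); p=np.polyfit(np.array(T)-14.3,A,3); np.savez('fit.npz',T=T,A=A)
print(p,np.std(A-np.polyval(p,np.array(T)-14.3)),env.sense()['time'],np.polyval(np.polyder(p),np.array([8.5,14.4])-14.3))
E
```

```text
[-2.20926535e-04 -1.83406203e-02  1.08145632e+00  7.08549903e+00] 0.001322797817119281 14.35 [1.27191161 1.07778157]
```

```bash
python3 - <<'E'
from gen import *
from h import *
s=env.sense(); print(s['time'],s['tool_pos'])
t0=s['time']; d=np.load('fit.npz'); q=np.polyfit(d['T']-14.3,d['A'],2); print(q)
h=lambda t: np.polyval(q,t-14.3)+np.pi
P0=s['tool_pos'][:2].copy(); z0=s['tool_pos'][2]
tA=15.95; H=pt(h(tA)); print('handle deg',[round(np.degrees(h(t))%360,1) for t in(t0,tA,16.75,17.35)])
fr=np.linspace(0,1,13)[1:]
zA=.18
P=rows(P0,[P0+(H-P0)*f for f in fr],[round(f*(z0-zA),3) for f in fr],[.6]*12)
t=t0+1.2+np.arange(1,25)*.1
z=[0]*6+[.03,.06,.084]+[.084]*3
P=rows(P,[pt(h(max(x,tA))) for x in t[:12]],z,[.6]*9+[-1]*3); 
P=rows(P,[pt(h(x)) for x in t[12:]],[0]*12,[-1]*12); print(P,t[-1],np.degrees(h(t[-1]))%360,np.polyval(np.polyder(q),t[-1]-14.3))
E
```

```text
14.35 [0.32359302 0.26289949 0.33925542]
[-0.01643513  1.08574644  7.08733307]
handle deg [np.float64(229.2), np.float64(326.2), np.float64(12.8), np.float64(47.1)]
[{"wx": 0, "wy": 0, "wz": 0, "tx": 0.0265, "ty": 0.029, "tz": 0.013, "grip": 0.6}, {"wx": 0, "wy": 0, "wz": 0, "tx": 0.0525, "ty": 0.058, "tz": 0.027, "grip": 0.6}, {"wx": 0, "wy": 0, "wz": 0, "tx": 0.079, "ty": 0.0875, "tz": 0.04, "grip": 0.6}, {"wx": 0, "wy": 0, "wz": 0, "tx": 0.105, "ty": 0.1165, "tz": 0.053, "grip": 0.6}, {"wx": 0, "wy": 0, "wz": 0, "tx": 0.1315, "ty": 0.1455, "tz": 0.066, "grip": 0.6}, {"wx": 0, "wy": 0, "wz": 0, "tx": 0.1575, "ty": 0.1745, "tz": 0.08, "grip": 0.6}, {"wx": 0, "wy": 0, "wz": 0, "tx": 0.184, "ty": 0.204, "tz": 0.093, "grip": 0.6}, {"wx": 0, "wy": 0, "wz": 0, "tx": 0.21, "ty": 0.233, "tz": 0.106, "grip": 0.6}, {"wx": 0, "wy": 0, "wz": 0, "tx": 0.2365, "ty": 0.262, "tz": 0.119, "grip": 0.6}, {"wx": 0, "wy": 0, "wz": 0, "tx": 0.2625, "ty": 0.291, "tz": 0.133, "grip": 0.6}, {"wx": 0, "wy": 0, "wz": 0, "tx": 0.289, "ty": 0.3205, "tz": 0.146, "grip": 0.6}, {"wx": 0, "wy": 0, "wz": 0, "tx": 0
[... 1307 characters left out ...]
 {"wx": 0, "wy": 0, "wz": 0, "tx": -0.0245, "ty": -0.048, "tz": 0, "grip": -1}, {"wx": 0, "wy": 0, "wz": 0, "tx": -0.032, "ty": -0.056, "tz": 0, "grip": -1}, {"wx": 0, "wy": 0, "wz": 0, "tx": -0.0405, "ty": -0.0625, "tz": 0, "grip": -1}, {"wx": 0, "wy": 0, "wz": 0, "tx": -0.0495, "ty": -0.069, "tz": 0, "grip": -1}, {"wx": 0, "wy": 0, "wz": 0, "tx": -0.0585, "ty": -0.074, "tz": 0, "grip": -1}, {"wx": 0, "wy": 0, "wz": 0, "tx": -0.0685, "ty": -0.078, "tz": 0, "grip": -1}, {"wx": 0, "wy": 0, "wz": 0, "tx": -0.0785, "ty": -0.0815, "tz": 0, "grip": -1}, {"wx": 0, "wy": 0, "wz": 0, "tx": -0.089, "ty": -0.0835, "tz": 0, "grip": -1}]
[0.56559302 0.08239949] 17.95 80.59067329636423 0.9657699959411166
```

>>> {"name": "jog_arm", "arguments": {"steps": [{"wx":0,"wy":0,"wz":0,"tx":0.0265,"ty":0.029,"tz":0.013,"grip":0.6},{"wx":0,"wy":0,"wz":0,"tx":0.0525,"ty":0.058,"tz":0.027,"grip":0.6},{"wx":0,"wy":0,"wz":0,"tx":0.079,"ty":0.0875,"tz":0.04,"grip":0.6},{"wx":0,"wy":0,"wz":0,"tx":0.105,"ty":0.1165,"tz":0.053,"grip":0.6},{"wx":0,"wy":0,"wz":0,"tx":0.1315,"ty":0.1455,"tz":0.066,"grip":0.6},{"wx":0,"wy":0,"wz":0,"tx":0.1575,"ty":0.1745,"tz":0.08,"grip":0.6},{"wx":0,"wy":0,"wz":0,"tx":0.184,"ty":0.204,"tz":0.093,"grip":0.6},{"wx":0,"wy":0,"wz":0,"tx":0.21,"ty":0.233,"tz":0.106,"grip":0.6},{"wx":0,"wy":0,"wz":0,"tx":0.2365,"ty":0.262,"tz":0.119,"grip":0.6},{"wx":0,"wy":0,"wz":0,"tx":0.2625,"ty":0.291,"tz":0.133,"grip":0.6},{"wx":0,"wy":0,"wz":0,"tx":0.289,"ty":0.3205,"tz":0.146,"grip":0.6},{"wx":0,"wy":0,"wz":0,"tx":0.315,"ty":0.3495,"tz":0.159,"grip":0.6}]}}

```text
time: 15.55
tool_pos: [0.6393, -0.0882, 0.1794]
tcp_rot: [-0.0, 1.0, -0.0, -0.0]
force: [-0.9, 0.8, 1.2]
opening: 0.0744
gripper_force: 0.0
```

>>> {"name": "jog_arm", "arguments": {"steps": [{"wx":0,"wy":0,"wz":0,"tx":0.0,"ty":0.0,"tz":0,"grip":0.6},{"wx":0,"wy":0,"wz":0,"tx":0.0,"ty":0.0,"tz":0,"grip":0.6},{"wx":0,"wy":0,"wz":0,"tx":0.0,"ty":0.0,"tz":0,"grip":0.6},{"wx":0,"wy":0,"wz":0,"tx":0.0,"ty":0.0,"tz":0,"grip":0.6},{"wx":0,"wy":0,"wz":0,"tx":0.006,"ty":-0.01,"tz":0,"grip":0.6},{"wx":0,"wy":0,"wz":0,"tx":0.0105,"ty":-0.02,"tz":0,"grip":0.6},{"wx":0,"wy":0,"wz":0,"tx":0.0145,"ty":-0.0305,"tz":0.03,"grip":0.6},{"wx":0,"wy":0,"wz":0,"tx":0.017,"ty":-0.0415,"tz":0.06,"grip":0.6},{"wx":0,"wy":0,"wz":0,"tx":0.0185,"ty":-0.0525,"tz":0.084,"grip":0.6},{"wx":0,"wy":0,"wz":0,"tx":0.0185,"ty":-0.0635,"tz":0.084,"grip":-1},{"wx":0,"wy":0,"wz":0,"tx":0.018,"ty":-0.0745,"tz":0.084,"grip":-1},{"wx":0,"wy":0,"wz":0,"tx":0.016,"ty":-0.0855,"tz":0.084,"grip":-1}]}}

```text
time: 16.75
tool_pos: [0.6553, -0.0001, 0.098]
tcp_rot: [0.0, 1.0, -0.0, 0.001]
force: [0.5, 0.0, 0.8]
opening: 0.0551
gripper_force: 0.0
```

>>> {"name": "jog_arm", "arguments": {"steps": [{"wx":0,"wy":0,"wz":0,"tx":-0.003,"ty":-0.0105,"tz":0,"grip":-1},{"wx":0,"wy":0,"wz":0,"tx":-0.007,"ty":-0.0205,"tz":0,"grip":-1},{"wx":0,"wy":0,"wz":0,"tx":-0.012,"ty":-0.0305,"tz":0,"grip":-1},{"wx":0,"wy":0,"wz":0,"tx":-0.018,"ty":-0.0395,"tz":0,"grip":-1},{"wx":0,"wy":0,"wz":0,"tx":-0.0245,"ty":-0.048,"tz":0,"grip":-1},{"wx":0,"wy":0,"wz":0,"tx":-0.032,"ty":-0.056,"tz":0,"grip":-1},{"wx":0,"wy":0,"wz":0,"tx":-0.0405,"ty":-0.0625,"tz":0,"grip":-1},{"wx":0,"wy":0,"wz":0,"tx":-0.0495,"ty":-0.069,"tz":0,"grip":-1},{"wx":0,"wy":0,"wz":0,"tx":-0.0585,"ty":-0.074,"tz":0,"grip":-1},{"wx":0,"wy":0,"wz":0,"tx":-0.0685,"ty":-0.078,"tz":0,"grip":-1},{"wx":0,"wy":0,"wz":0,"tx":-0.0785,"ty":-0.0815,"tz":0,"grip":-1},{"wx":0,"wy":0,"wz":0,"tx":-0.089,"ty":-0.0835,"tz":0,"grip":-1}]}}

```text
time: 17.95
tool_pos: [0.5654, 0.0837, 0.0969]
tcp_rot: [-0.001, 1.0, -0.0, 0.001]
force: [1.9, 8.1, 5.9]
opening: 0.0291
gripper_force: 15.0
```

```bash
python3 - <<'E'
from gen import *
a0=np.radians(80.6); w=.966; D=np.radians(173.7)-a0
P=np.array([.56559,.0824])
# decelerate from w to 0 over T with constant decel after hold time th
T=2.0; th=(D-w*T/2)/w; print(th)
f=lambda t: a0+(w*t if t<th else w*th+w*(min(t-th,T))-w/T/2*min(t-th,T)**2)
for k in range(3):
    n=[12,12,6][k]; P=rows(P,[pt(f(1.2*k+.1*(i+1))) for i in range(n)],[0]*n,[-1]*n); print(P,np.degrees(f(1.2*k+.1*n)))
E
```

```text
0.6820926848930855
[{"wx": 0, "wy": 0, "wz": 0, "tx": -0.0105, "ty": -0.0015, "tz": 0, "grip": -1}, {"wx": 0, "wy": 0, "wz": 0, "tx": -0.021, "ty": -0.0015, "tz": 0, "grip": -1}, {"wx": 0, "wy": 0, "wz": 0, "tx": -0.0315, "ty": -0.0005, "tz": 0, "grip": -1}, {"wx": 0, "wy": 0, "wz": 0, "tx": -0.042, "ty": 0.001, "tz": 0, "grip": -1}, {"wx": 0, "wy": 0, "wz": 0, "tx": -0.052, "ty": 0.004, "tz": 0, "grip": -1}, {"wx": 0, "wy": 0, "wz": 0, "tx": -0.062, "ty": 0.0075, "tz": 0, "grip": -1}, {"wx": 0, "wy": 0, "wz": 0, "tx": -0.0715, "ty": 0.0125, "tz": 0, "grip": -1}, {"wx": 0, "wy": 0, "wz": 0, "tx": -0.08, "ty": 0.018, "tz": 0, "grip": -1}, {"wx": 0, "wy": 0, "wz": 0, "tx": -0.088, "ty": 0.0235, "tz": 0, "grip": -1}, {"wx": 0, "wy": 0, "wz": 0, "tx": -0.0945, "ty": 0.03, "tz": 0, "grip": -1}, {"wx": 0, "wy": 0, "wz": 0, "tx": -0.1005, "ty": 0.036, "tz": 0, "grip": -1}, {"wx": 0, "wy": 0, "wz": 0, "tx": -0.1055, "ty": 0.0425, "tz": 0, "grip": -1}]
[0.46009 0.0399 ] 143.30581552901705
[{"wx": 0, "wy": 0, "wz": 0, "tx": -0.0045, "ty": 0.006, "tz": 0, "grip": -1}, {"wx": 0, "wy": 0, "wz": 0
[... 649 characters left out ...]
475, "tz": 0, "grip": -1}, {"wx": 0, "wy": 0, "wz": 0, "tx": -0.0205, "ty": 0.0495, "tz": 0, "grip": -1}, {"wx": 0, "wy": 0, "wz": 0, "tx": -0.021, "ty": 0.0515, "tz": 0, "grip": -1}]
[ 0.43909 -0.0116 ] 172.59890848439105
[{"wx": 0, "wy": 0, "wz": 0, "tx": -0.0, "ty": 0.001, "tz": 0, "grip": -1}, {"wx": 0, "wy": 0, "wz": 0, "tx": -0.0, "ty": 0.0015, "tz": 0, "grip": -1}, {"wx": 0, "wy": 0, "wz": 0, "tx": -0.0, "ty": 0.002, "tz": 0, "grip": -1}, {"wx": 0, "wy": 0, "wz": 0, "tx": -0.0, "ty": 0.002, "tz": 0, "grip": -1}, {"wx": 0, "wy": 0, "wz": 0, "tx": -0.0, "ty": 0.002, "tz": 0, "grip": -1}, {"wx": 0, "wy": 0, "wz": 0, "tx": -0.0, "ty": 0.002, "tz": 0, "grip": -1}]
[ 0.43909 -0.0136 ] 173.7
```

Caught. Slowing down to the mark.

>>> {"name": "jog_arm", "arguments": {"steps": [{"wx":0,"wy":0,"wz":0,"tx":-0.0105,"ty":-0.0015,"tz":0,"grip":-1},{"wx":0,"wy":0,"wz":0,"tx":-0.021,"ty":-0.0015,"tz":0,"grip":-1},{"wx":0,"wy":0,"wz":0,"tx":-0.0315,"ty":-0.0005,"tz":0,"grip":-1},{"wx":0,"wy":0,"wz":0,"tx":-0.042,"ty":0.001,"tz":0,"grip":-1},{"wx":0,"wy":0,"wz":0,"tx":-0.052,"ty":0.004,"tz":0,"grip":-1},{"wx":0,"wy":0,"wz":0,"tx":-0.062,"ty":0.0075,"tz":0,"grip":-1},{"wx":0,"wy":0,"wz":0,"tx":-0.0715,"ty":0.0125,"tz":0,"grip":-1},{"wx":0,"wy":0,"wz":0,"tx":-0.08,"ty":0.018,"tz":0,"grip":-1},{"wx":0,"wy":0,"wz":0,"tx":-0.088,"ty":0.0235,"tz":0,"grip":-1},{"wx":0,"wy":0,"wz":0,"tx":-0.0945,"ty":0.03,"tz":0,"grip":-1},{"wx":0,"wy":0,"wz":0,"tx":-0.1005,"ty":0.036,"tz":0,"grip":-1},{"wx":0,"wy":0,"wz":0,"tx":-0.1055,"ty":0.0425,"tz":0,"grip":-1}]}}

```text
time: 19.15
tool_pos: [0.458, 0.0404, 0.0967]
tcp_rot: [-0.0, 1.0, -0.0, -0.001]
force: [-9.0, 6.1, 18.3]
opening: 0.0297
gripper_force: 15.0
```

>>> {"name": "jog_arm", "arguments": {"steps": [{"wx":0,"wy":0,"wz":0,"tx":-0.0045,"ty":0.006,"tz":0,"grip":-1},{"wx":0,"wy":0,"wz":0,"tx":-0.008,"ty":0.012,"tz":0,"grip":-1},{"wx":0,"wy":0,"wz":0,"tx":-0.011,"ty":0.018,"tz":0,"grip":-1},{"wx":0,"wy":0,"wz":0,"tx":-0.0135,"ty":0.0235,"tz":0,"grip":-1},{"wx":0,"wy":0,"wz":0,"tx":-0.0155,"ty":0.0285,"tz":0,"grip":-1},{"wx":0,"wy":0,"wz":0,"tx":-0.017,"ty":0.0335,"tz":0,"grip":-1},{"wx":0,"wy":0,"wz":0,"tx":-0.018,"ty":0.0375,"tz":0,"grip":-1},{"wx":0,"wy":0,"wz":0,"tx":-0.019,"ty":0.0415,"tz":0,"grip":-1},{"wx":0,"wy":0,"wz":0,"tx":-0.02,"ty":0.0445,"tz":0,"grip":-1},{"wx":0,"wy":0,"wz":0,"tx":-0.0205,"ty":0.0475,"tz":0,"grip":-1},{"wx":0,"wy":0,"wz":0,"tx":-0.0205,"ty":0.0495,"tz":0,"grip":-1},{"wx":0,"wy":0,"wz":0,"tx":-0.021,"ty":0.0515,"tz":0,"grip":-1}]}}

```text
time: 20.35
tool_pos: [0.4374, -0.0115, 0.0967]
tcp_rot: [-0.0, 1.0, -0.0, -0.001]
force: [-7.6, 0.8, 18.0]
opening: 0.0293
gripper_force: 15.0
```

>>> {"name": "jog_arm", "arguments": {"steps": [{"wx":0,"wy":0,"wz":0,"tx":0,"ty":0.001,"tz":0,"grip":-1},{"wx":0,"wy":0,"wz":0,"tx":0,"ty":0.0015,"tz":0,"grip":-1},{"wx":0,"wy":0,"wz":0,"tx":0,"ty":0.002,"tz":0,"grip":-1},{"wx":0,"wy":0,"wz":0,"tx":0,"ty":0.002,"tz":0,"grip":-1},{"wx":0,"wy":0,"wz":0,"tx":0,"ty":0.002,"tz":0,"grip":-1},{"wx":0,"wy":0,"wz":0,"tx":0,"ty":0.002,"tz":0,"grip":-1}]}}

```text
time: 20.95
tool_pos: [0.4372, -0.0134, 0.0967]
tcp_rot: [-0.0, 1.0, -0.0, -0.001]
force: [-9.7, 0.5, 20.7]
opening: 0.0293
gripper_force: 15.0
```

```bash
python3 - <<'E'
from ang import *
s=env.sense();print(s['time'],s['tool_pos'],s['opening'],s['force'])
im=snap('top'); print(angle(im)); cv2.imwrite('pics/stop.png',cv2.resize(im['frame'][175:315,270:420,::-1],None,fx=4,fy=4,interpolation=cv2.INTER_CUBIC))
E
```

```text
20.95 [ 0.43724697 -0.01337941  0.09666765] 0.029283715879068962 [-9.68200802  0.52753462 20.73236346]
(104, np.float64(-5.6057182634126494), np.int64(0), np.float64(nan))
```

View pics/stop.png

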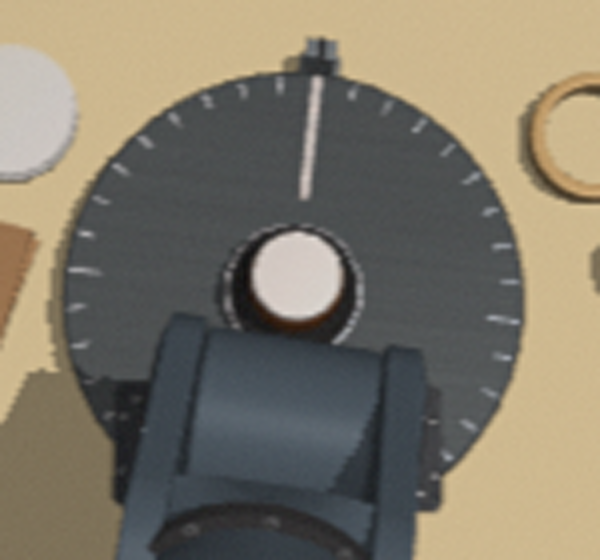

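The zero line at crop (318,80) points straight at the pointer (320,50), and the jar is centred on the stage. Releasing.

>>> {"name": "jog_arm", "arguments": {"steps": [{"wx":0,"wy":0,"wz":0,"tx":0,"ty":0,"tz":0,"grip":0.6},{"wx":0,"wy":0,"wz":0,"tx":0,"ty":0,"tz":0,"grip":0.6},{"wx":0,"wy":0,"wz":0,"tx":0,"ty":0,"tz":0,"grip":0.6},{"wx":0,"wy":0,"wz":0,"tx":0,"ty":0,"tz":0,"grip":0.6},{"wx":0,"wy":0,"wz":0,"tx":0,"ty":0,"tz":0,"grip":0.6},{"wx":0,"wy":0,"wz":0,"tx":0,"ty":0,"tz":0,"grip":0.6},{"wx":0,"wy":0,"wz":0,"tx":0,"ty":0,"tz":0,"grip":0.6},{"wx":0,"wy":0,"wz":0,"tx":0,"ty":0,"tz":-0.03,"grip":0.6},{"wx":0,"wy":0,"wz":0,"tx":0,"ty":0,"tz":-0.07,"grip":0.6},{"wx":0,"wy":0,"wz":0,"tx":-0.01,"ty":0,"tz":-0.11,"grip":0.6},{"wx":0,"wy":0,"wz":0,"tx":-0.04,"ty":0,"tz":-0.15,"grip":0.6},{"wx":0,"wy":0,"wz":0,"tx":-0.08,"ty":0,"tz":-0.17,"grip":0.6}]}}

```text
time: 22.2
tool_pos: [0.3593, -0.0138, 0.2689]
tcp_rot: [0.0, 1.0, -0.0, 0.002]
force: [-0.5, -0.2, 0.3]
opening: 0.0743
gripper_force: 0.0
```

>>> {"name": "jog_arm", "arguments": {"steps": [{"wx":0,"wy":0,"wz":0,"tx":-0.03,"ty":0.03,"tz":0,"grip":0.6},{"wx":0,"wy":0,"wz":0,"tx":-0.05,"ty":0.07,"tz":0,"grip":0.6},{"wx":0,"wy":0,"wz":0,"tx":-0.06,"ty":0.11,"tz":0,"grip":0.6},{"wx":0,"wy":0,"wz":0,"tx":-0.06,"ty":0.15,"tz":0,"grip":0.6},{"wx":0,"wy":0,"wz":0,"tx":-0.06,"ty":0.18,"tz":0,"grip":0.6},{"wx":0,"wy":0,"wz":0,"tx":-0.06,"ty":0.18,"tz":0,"grip":0.6}]}}

```text
time: 22.8
tool_pos: [0.2987, -0.1962, 0.2663]
tcp_rot: [0.0, 1.0, -0.002, 0.0]
force: [0.1, -0.2, -0.3]
opening: 0.0749
gripper_force: 0.0
```

```bash
python3 - <<'E'
from ang import *
im0=snap('top'); a=angle(im0)
for i in range(12): im=snap('top')
b=angle(im); print(a,b,env.sense()['time'],env.sense()['tool_pos'],env.sense()['force']); save(im,'pics/end.png')
C=cloud(im);z=C[...,2];t=(np.hypot(C[...,0]-C0[0],C[...,1]-C0[1])<.05)&(z>.12)&(z<.15); print('cap',np.median(C[t],0))
E
```

```text
(98, np.float64(-5.3629689269062455), np.int64(94), np.float64(-5.253133210408923)) (99, np.float64(-5.357126989402315), np.int64(94), np.float64(-5.246958366845481)) 23.45 [ 0.29888489 -0.19343786  0.26625161] [-0.2378173  -0.71308778 -0.13919215]
cap [ 0.54766294 -0.02634333  0.13104296]
```

View pics/end.png

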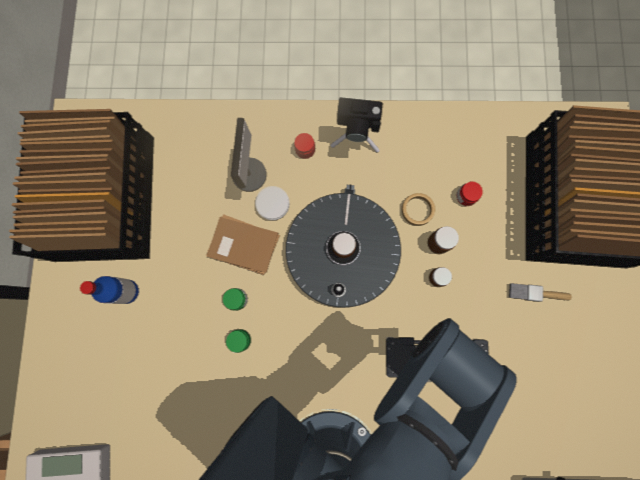

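The zero line at (347,205) points at the pointer (349,188). The table is at rest, with no change of angle over 0.6 s. The jar is centred at (343,244) and the bystanders are where they were.

```bash
python3 -c "
from workcell import env
print(env.sign_off())"
```

```text
the job is handed in; nothing more can be done
None
```

The job is handed in (no verdict came back): the table ran free for over 6 s at 12.4 down to 10.3 turns a minute with the hand clear, then was caught and left at rest about 1° from the pointer, with the jar centred and the bystanders, as far as the top view shows, where they were.

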